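Load a rosewood blank on the sloping planing board

TASK

Lay the brown wooden blank with the pale waxed ends flat on the foot of the sloping board, long side across the slope, and let go of it. Then slide it up the slope, lying flat on the board all the way, until it presses squarely on the sprung stop at the top firmly but gently: about 8 N, at least 3 N and never more than 15 N on the pad. Ease off slowly, so that the blank stays resting against the pad, and leave the other things on the bench where they are.

Things in the scene. Friction and masses are not known exactly. Their poses are not given: they have to be found in the camera images.
- blank: Brown rosewood block with pale waxed ends, 55 mm (its x) by 110 mm (its y) by 45 mm high (z), 0.25 to 0.36 kg (not measured), standing loose on the bench left of the sloping board. Origin: centre of its underside. It is picked up across its 55 mm side.
- deck: Sliding face of the sloping board, plywood, fixed, 270 mm long, 156 mm wide, rising at 7 degrees away from the robot; kerbs 8 mm high along both sides. Origin: middle of its foot (lower) edge, on the face, 8 mm above the bench. x: up the slope, y: left across it, z: square out of it. The foot of the slope: blank's centre 15 to 100 mm up. Sliding the blank takes 1.5 to 3.5 N, more if pressed down.
- stop: Stop at the top of the sloping board: wooden crossbar fixed to the deck, 34 mm high; origin 250 mm up the slope, mid width; axes as the deck. It carries, in front, on two setting screws, a pale sprung pad 110 mm wide, 5 to 27 mm above the deck, square to the slope; the blank comes to rest against this pad.
- pad_zone (a point): Mark on the deck 202 mm up the slope: middle of where the pad's face may be. The screws are set anew each time, unmeasured: the face lies up to 15 mm before or beyond this. The pad gives 1 mm per 4 N. Eased off slowly, the blank is pushed back 1 to 2 mm and then friction holds it, still touching the pad; let go suddenly, it may be thrown clear.
- chisel: Bystander: chisel, 220 mm long, lying between blank and board; origin near the inner end of its handle, on the bench.
- plane: Bystander: steel block plane, 150 mm by 45 mm by 55 mm.
- mallet: Bystander: wooden mallet lying down, 270 mm long, 50 mm high.
- glue_bottle: Bystander: white bottle, 54 mm across, 140 mm high.
- jar: Bystander: amber jar, 68 mm across, 85 mm high.
- sanding_block: Bystander: cork block, 90 mm by 55 mm by 35 mm.
- clamp: Bystander: steel bar clamp lying down, 190 mm by 80 mm by 14 mm.
Not all that is in view belongs to the job. Leave any blue, pink or red look-alike of the blank alone.

How it is judged:
On the way, in this order (a step that is already met when the one before it is completed fails the run):
1. the blank lies flat on the foot of the slope (centre 15 to 100 mm up, within 22 mm of the middle, long side across within 20 degrees) and is let go (x of blank in the frame of deck between 0.015 and 0.1 m and y of blank in the frame of deck between -0.022 and 0.022 m and z of blank in the frame of deck below 0.004 m and angle between the z axis of blank and the z axis of deck, either way round below 0.05 rad and angle between the x axis of blank and the x axis of deck, either way round below 0.35 rad and contact force between the fingers and blank below 0.05 N), for 0.2 s.
2. the blank slides over the middle of the slope (centre 110 to 155 mm up), lying flat on the deck (x of blank in the frame of deck between 0.11 and 0.155 m and z of blank in the frame of deck below 0.004 m and contact force between blank and deck above 0.5 N), for 0.1 s.
3. the blank presses the stop's pad with at least 3 N, squarely, for 0.2 s (contact force between blank and stop above 3 N and angle between the x axis of blank and the x axis of deck, either way round below 0.06 rad), for 0.2 s.
At the end, for the whole second after the job is handed in: The blank lies flat on the upper part of the deck, still touching the stop's pad (at least 0.1 N), square to the slope within 3 degrees, at rest and let go (contact force between blank and stop above 0.1 N and angle between the x axis of blank and the x axis of deck, either way round below 0.06 rad and angle between the z axis of blank and the z axis of deck, either way round below 0.04 rad and z of blank in the frame of deck below 0.004 m and x of blank in the frame of deck above 0.155 m and linear speed of blank below 0.01 m/s and contact force between the fingers and blank below 0.05 N).
It fails at once if the stop is pressed with more than 15 N (contact force between blank and stop above 15 N).
It fails at once if the blank is lifted off the deck (by 10 to 60 mm) over the upper half of the slope (x of blank in the frame of deck between 0.12 and 0.25 m and y of blank in the frame of deck between -0.07 and 0.07 m and z of blank in the frame of deck between 0.01 and 0.06 m).
It fails at once if a bystander is moved by more than 30 mm (distance of any of chisel, plane, mallet, glue_bottle, jar, sanding_block, clamp from where it was at the start of the episode above 0.03 m).
It also fails if it takes over 64 s, if anything falls off the work surface, if the arm or the gripper's body presses on something with over 40 N, if the wrist force passes 120 N, or if a joint passes its speed limit or range.

ROBOT

A 6-joint arm with a two-finger parallel gripper is mounted at the origin on the work surface. World frame = base frame: x ahead of the robot, y to its left, z up, the work surface at z = 0. Lengths are in m, angles in rad, forces in N, time in s.
With the tool pointing down it reaches from about 0.275 to 0.75 m from the base axis. Payload 10.2 kg.
Tool frame: the origin (TCP) lies between the finger pads; the fingertips stand 8 mm ahead of it and the grasp point (between the pads) lies 11 mm behind it; z points along the fingers, y is the line along which they close (so a half turn about z gives the same grasp; the last joint's range is limited). The gripper opens to 88 mm and grips with 3 to 60 N. Pads are 18 mm wide; open, the fingers measure 123 mm over their backs; the gripper's body (75 mm by 187 mm) begins 45 mm behind the grasp point.
Start: joints at [-1.391, 0.313, 1.498, -0, 1.331, -0.223], TCP at [0.206, -0.483, 0.247] pointing down, gripper open.
Joint ranges: [-2.94, 2.94], [-0.97, 2.17], [0.19, 2.56], [-1.23, 4.37], [0.02, 3.11], [-2.88, 2.88]. Speed limits (rad/s): [2.39, 2.39, 3.01, 3.14, 3.14, 3.14].

INTERFACE

Orientations are given as a 3x3 rotation matrix whose columns are the frame's x, y, z axes.
In Python, from station import readout, camera, job, spotter gives the robot as it stands.
- The arm moves only by the shell command python3 -m handwheel 'ROWS' [FORCE]. ROWS is JSON, a list of rows, each a list of 3 entries, a list of its own where there are three numbers: the shift along the tool's x, y, z as a fraction of full scale, then the turn, a rotation vector about the tool's x, y, z as a fraction of full scale, then the opening, from 0 (shut) to 1 (fully open). A call has 1 to 12 rows; each row shifts and turns the commanded pose from where the row before left it, along the tool's axes as they then stand; what a row does not reach is not made up. Full scale, the value 1, is 0.02 m for a shift and 6 degrees for a turn. A row lasts 1/8 s, in which the tool goes at most 62.5 mm and 10.7 degrees, less where a joint would pass 70% of its speed; a pose out of reach is approached as far as the arm can. A call with a number of a shift or a turn outside -1 to 1 is refused whole. A call with a gripper value outside its range is refused whole. The fingers move at their own pace and stop on an object; FORCE is the grip in N (left out, the last holds). Time passes only in rows, so rows that do not move let the fingers close. It gives the time, the measured TCP pose, the force, the opening and the grip force at its end, in the units of the state.
- readout.read_state(): the state, without advancing time (a new reading comes with each control period).
- camera(name): name is "scene" or "top" or "wrist"; returns a dict with "frame" (384x512x3 uint8, red, green, blue), "mtx" (3x3 intrinsics, pixels), "distortion" ([k1, k2, p1, p2, k3] as OpenCV has them; the pictures are not rectified), "eye" and "orientation" of the camera in the world; the wrist camera has in their place "mount" (4x4, takes a point from camera to tool coordinates, whose origin is the TCP and whose axes are the flange's). Camera axes: x right, y down, z forward; pixel columns grow to the right and rows downward; lengths in m; the calibration is good to about 2 mm. A picture is of the moment at which its call begins: read the wrist's pose just before it. There is no depth.
- job.hand_in(): hands the job in; it is judged then, once.
Trained networks look in a picture, given as the dict that the camera call returned (one of the last four; its "shot" number tells which), for a name from the list of things; names that differ only in an ending like _2 or _b are one class to them, and where a whole thing is asked for, a point or a joint stands for the part that bears it (a point fixed in the world has none). Each returns a list of dicts, best first, with "p" (0 to 1); they miss things now and then, are a little off and sometimes report something else, mostly with a low value. They report only what shows in the picture. A call takes as long as a camera call. They do not tell look-alikes from the thing itself.
- spotter.spot_in(label, picture): "at" ([column, row] in pixels, amid what is visible of it).
- spotter.outline_of(label, picture): "pixels" (384x512 bool, what is visible of it) and "at" ([column, row] in pixels, amid what is visible of it).
- spotter.tip_of(label, picture): "at" ([column, row] in pixels: a listed point, or the origin of a listed thing).
The state is a dict: "clock": time; "joints": joint angles; "qvel": joint speeds; "effort": joint torques, N m; "position": TCP position; "tcp_rot": TCP orientation; "force": force on the tool from outside, world axes, zero at the start; "torque": the same for the moment, N m; "width": opening from 0.0 (shut) to 1.0 (fully open); "grasp_force": force on a finger pad.
Only numpy, scipy, OpenCV 4.12 (cv2) and the standard library are available. Lean on these libraries where they do the work, as an engineer would, in place of code of your own. Each camera call takes 0.05 s, during which the arm holds its last target. There are 200 camera calls.

## Working session

There is one attempt and no reset: what is moved stays moved. The work goes in short steps, Python scripts to look and compute and a shell command to move; the robot and the scene stay as the last step left them, time stands still between calls to the robot, and variables do not carry over. Pictures are saved under pics/ and viewed, at most 10 in all, crops included, and the job is handed in when it is done.

```bash
mkdir -p pics; ls
cat > h.py <<'E'
import numpy as np,cv2
from station import readout,camera,job,spotter
def ray(c,uv):
    p=cv2.undistortPoints(np.array([[uv]],float),np.array(c["mtx"]),np.array(c["distortion"]))[0,0]
    R=np.array(c["orientation"]);d=R@np.array([p[0],p[1],1.]);return np.array(c["eye"]),d
def onz(c,uv,z):
    e,d=ray(c,uv);return e+d*(z-e[2])/d[2]
def tri(r):
    A=0;b=0
    for e,d in r:
        d=d/np.linalg.norm(d);P=np.eye(3)-np.outer(d,d);A=A+P;b=b+P@e
    return np.linalg.solve(A,b)
def proj(c,X):
    R=np.array(c["orientation"]).T;t=-R@np.array(c["eye"])
    return cv2.projectPoints(np.array(X,float).reshape(-1,1,3),cv2.Rodrigues(R)[0],t,np.array(c["mtx"]),np.array(c["distortion"]))[0][:,0]
def save(n,f):cv2.imwrite("pics/"+n+".png",cv2.cvtColor(f,cv2.COLOR_RGB2BGR))
E
python3 - <<'E'
from h import *
np.set_printoptions(precision=3,suppress=True)
cs={n:camera(n) for n in("top","scene")}
save("a",np.hstack([cv2.resize(cs["top"]["frame"],(400,300)),cv2.resize(cs["scene"]["frame"],(400,300))]))
for n,c in cs.items():
    save(n,cv2.resize(c["frame"],(768,576)))
    print(n,np.array(c["eye"]))
    for l in("blank","chisel","glue_bottle","jar","mallet","plane","clamp","sanding_block"):
        print(l,[(np.round(o["at"]),round(o["p"],2),onz(c,o["at"],.045 if l=="blank" else .02)) for o in spotter.spot_in(l,c)])
    for l in("deck","stop","pad_zone","blank"):
        print("tip",l,[(np.round(o["at"],1),round(o["p"],2),onz(c,o["at"],{"deck":.008,"stop":.0385,"pad_zone":.0326,"blank":0}[l])) for o in spotter.tip_of(l,c)])
print(readout.read_state())
E
```

```text
pics
top [0.298 0.023 1.493]
blank [(array([195., 139.]), 0.94, array([0.616, 0.195, 0.045])), (array([142., 262.]), 0.94, array([0.236, 0.341, 0.045])), (array([180., 180.]), 0.66, array([0.488, 0.233, 0.045])), (array([185., 230.]), 0.66, array([0.335, 0.213, 0.045])), (array([292., 146.]), 0.23, array([ 0.6  , -0.105,  0.045]))]
chisel [(array([223., 209.]), 0.6, array([0.404, 0.102, 0.02 ]))]
glue_bottle [(array([206., 100.]), 0.92, array([0.749, 0.166, 0.02 ]))]
jar [(array([168., 100.]), 0.7, array([0.749, 0.29 , 0.02 ]))]
mallet [(array([207., 101.]), 0.25, array([0.746, 0.164, 0.02 ]))]
plane [(array([388., 187.]), 0.74, array([ 0.484, -0.415,  0.02 ]))]
clamp [(array([388., 128.]), 0.69, array([ 0.674, -0.419,  0.02 ]))]
sanding_block [(array([112., 163.]), 0.67, array([0.541, 0.458, 0.02 ]))]
tip deck [(array([297.9, 188.6]), 0.74, array([ 0.474, -0.129,  0.008]))]
tip stop [(array([281.8, 114.9]), 0.83, array([ 0.702, -0.074,  0.038]))]
tip pad_zone [(array([282.8, 128.7]), 0.73, array([ 0.659, -0.078,  0.033]))]
tip blank [(array([182.4, 183.1]), 0.95, array([0.484, 0.233
[... 1426 characters left out ...]
 (array([336.2, 259.5]), 0.73, array([ 0.484,  0.245, -0.   ])), (array([430. , 226.4]), 0.63, array([0.23 , 0.358, 0.   ])), (array([169.7, 140.7]), 0.31, array([ 0.473, -0.424,  0.   ]))]
{'clock': 1.3, 'joints': array([-1.391,  0.313,  1.498,  0.   ,  1.331, -0.223]), 'qvel': array([ 0.001, -0.001,  0.   , -0.   ,  0.   ,  0.   ]), 'effort': array([  0.   , -40.211, -25.242,   0.069,   0.032,  -0.   ]), 'position': array([ 0.206, -0.483,  0.247]), 'tcp_rot': array([[ 0.92 ,  0.392,  0.   ],
       [ 0.392, -0.92 , -0.   ],
       [ 0.   ,  0.   , -1.   ]]), 'force': array([ 0.213,  0.73 , -0.384]), 'torque': array([ 0.005, -0.025, -0.026]), 'grasp_force': 0.0, 'width': 1.0001524925080405}
```

View pics/top.png

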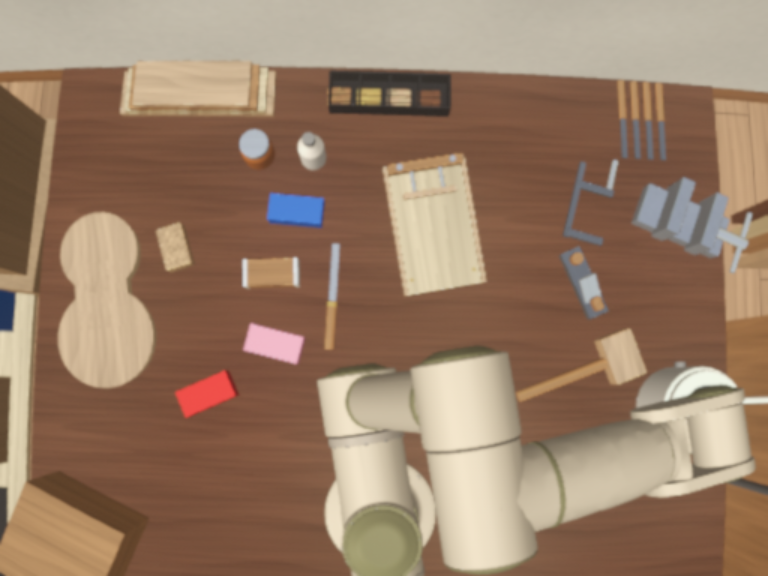

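View pics/scene.png

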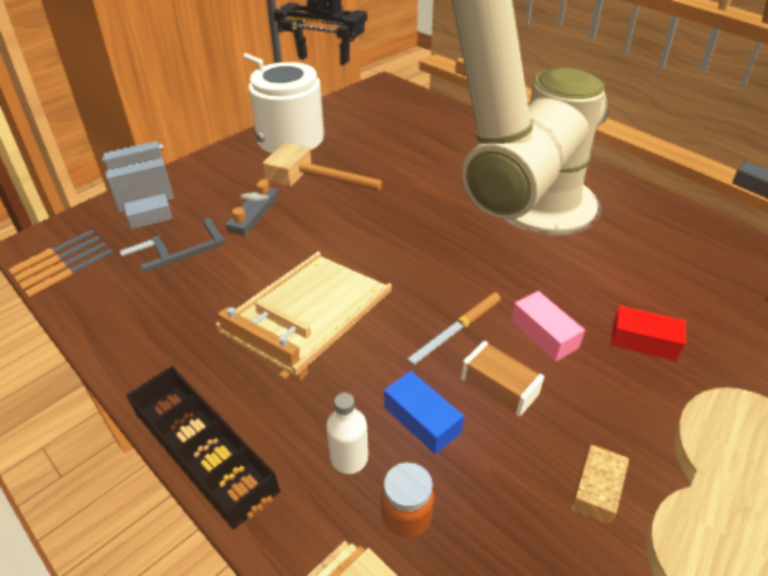

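Candidates in the top picture (display pixels, 768 wide): blue (296,210), brown with pale ends (271,272), pink (274,343) and red (206,394). Only the brown one at (271,272) fits: wood colour with white ends. The deck runs from its foot at about (445,288) to the stop at about (425,165). Next I fit the poses and confirm in a crop.

```bash
cat > fit.py <<'E'
from h import *
from scipy.optimize import minimize
S=4
def sil(c,X):
    h=cv2.convexHull(proj(c,X).astype(np.float32))
    m=np.zeros((384*S,512*S),np.uint8);cv2.fillConvexPoly(m,np.round((h+.5)*S-.5).astype(np.int32),1)
    return m
def box(x0,x1,y0,y1,z0,z1):return np.array([[x,y,z] for x in(x0,x1) for y in(y0,y1) for z in(z0,z1)],float)
def place(B,x,y,a):
    c,s=np.cos(a),np.sin(a);return B@np.array([[c,-s,0],[s,c,0],[0,0,1]]).T+[x,y,0]
BL=box(-.0275,.0275,-.055,.055,0,.045)
t=np.radians(7);RD=np.array([[np.cos(t),0,-np.sin(t)],[0,1,0],[np.sin(t),0,np.cos(t)]])
def dk(p):return p@RD.T+[0,0,.008]
DK=np.vstack([dk(box(0,.27,-.078,.078,0,.008)),box(0,.266,-.078,.078,0,.001),dk(box(.25,.265,-.078,.078,0,.034))])
def fit(B,p0,obs):
    big=[(c,cv2.resize(m.astype(np.uint8),None,fx=S,fy=S,interpolation=cv2.INTER_NEAREST)) for c,m in obs]
    def f(p):
        r=0
        for c,m in big:
            s=sil(c,place(B,*p));r+=1-(s&m).sum()/(s|m).sum()
        return r
    P=np.array(p0);sim=np.vstack([P,P+[.01,0,0],P+[0,.01,0],P+[0,0,.08]])
    o=minimize(f,p0,method="Nelder-Mead",options=dict(initial_simplex=sim,xatol=1e-4,fatol=1e-5));return o.x,o.fun
E
python3 - <<'E'
from fit import *
np.set_printoptions(precision=4,suppress=True)
cs={n:camera(n) for n in("top","scene")}
ob=[];od=[]
for n,c in cs.items():
    o=spotter.outline_of("blank",c);tgt=proj(c,[.486,.237,.025])[0]
    b=min(o,key=lambda q:np.hypot(*(np.array(q["at"])-tgt)));print(n,b["at"],tgt,b["p"],b["pixels"].sum());ob.append((c,b["pixels"]))
    m=np.zeros((384,512),bool)
    for l in("deck","stop"):
        q=spotter.outline_of(l,c)
        if q: print(l,q[0]["at"],q[0]["p"],q[0]["pixels"].sum());m|=q[0]["pixels"]
    od.append((c,m))
for o in(ob,ob[:1],ob[1:]): r=fit(BL,[.486,.237,0.],o);print("blank",r); 
rb=fit(BL,[.486,.237,0.],ob)[0]
for o in(od,od[:1],od[1:]): print("deck",fit(DK,[.472,-.124,.17],o))
rd=fit(DK,[.472,-.124,.17],od)[0]
tiles=[]
for (c,m),(c2,m2) in zip(ob,od):
    for pose,B,ctr,mm in((rb,BL,rb,m),(rd,DK,rd+[.13,.02,0],m2)):
        f=cv2.resize(c["frame"],None,fx=4,fy=4,interpolation=cv2.INTER_CUBIC)
        h=cv2.convexHull(proj(c,place(B,*pose)).astype(np.float32))
        cv2.polylines(f,[np.round((h+.5)*4).astype(int)],True,(0,255,0),1)
        k=cv2.findContours(cv2.resize(mm.astype(np.uint8),None,fx=4,fy=4,interpolation=0),0,2)[0];cv2.drawContours(f,k,-1,(255,0,255),1)
        if B is DK:
            for x in(.202,): cv2.polylines(f,[np.round((proj(c,place(dk(np.array([[x,-.07,0],[x,.07,0]])),*pose))+.5)*4).astype(int)],False,(0,0,255),1)
        u=(proj(c,[ctr[0],ctr[1],.02])[0]*4).astype(int);W,H=200,150
        if B is DK:W,H=240,250
        t=f[max(0,u[1]-H):u[1]+H,max(0,u[0]-W):u[0]+W];tiles.append(cv2.resize(t,(400,300)))
save("b",np.vstack([np.hstack(tiles[:2]),np.hstack(tiles[2:])]))
E
```

```text
top [180.2, 181.3] [180.0383 181.5414] 0.75 726
deck [291.3, 147.7] 0.96 4774
stop [284.0, 114.0] 0.56 617
scene [334.4, 253.5] [334.5523 251.4464] 0.59 1528
deck [201.1, 205.5] 0.81 4883
stop [176.2, 219.7] 0.64 1219
blank (array([0.4858, 0.2357, 0.0458]), np.float64(0.07606451390527225))
blank (array([0.4859, 0.2347, 0.0264]), np.float64(0.0427656210999251))
blank (array([0.4859, 0.2356, 0.0544]), np.float64(0.036288873807337585))
deck (array([ 0.4634, -0.1233,  0.1932]), np.float64(0.2034922739476892))
deck (array([ 0.4653, -0.1239,  0.1918]), np.float64(0.06488664067898253))
deck (array([ 0.4556, -0.1206,  0.1374]), np.float64(0.12676963404024544))
```

View pics/b.png

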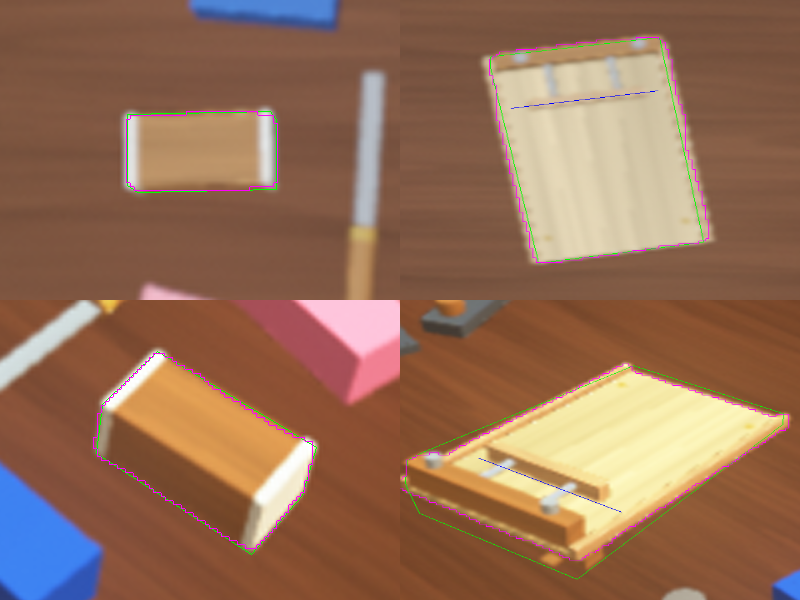

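The crop confirms the brown rosewood block with white ends: top picture (180,181), world about (0.486, 0.235), yaw about 0.04 rad. My deck model was too thick (it is a thin board on feet), so I refit it and work out the first move.

```bash
cat >> fit.py <<'E'
def DKM(hw,th=.008):return np.vstack([dk(box(0,.27,-hw,hw,-th,.008)),dk(box(.25,.264,-.078,.078,0,.034))])
E
cat > plan.py <<'E'
from h import *
from scipy.spatial.transform import Rotation as Ro
np.set_printoptions(precision=4,suppress=True)
def steps(P,R,sep=True,n=None):
    """rows from present pose to target (P,R): turn first then shift (sep) or combined in n rows"""
    s=readout.read_state();p=np.array(s["position"]);Rc=np.array(s["tcp_rot"])
    w=Ro.from_matrix(Rc.T@R).as_rotvec(degrees=True)/6
    if sep: print("turn(in 6deg units)",w,"shift after turn (20mm)",R.T@(P-p)/.02,"before turn",Rc.T@(P-p)/.02)
    else:
        Rw=Ro.from_rotvec(w*6/n,degrees=True).as_matrix();M=sum(np.linalg.matrix_power(Rw,k) for k in range(n))
        print(n,"rows: shift",np.linalg.solve(M,Rc.T@(P-p))/.02,"turn",w/n)
def down(yawx):
    c,s=np.cos(yawx),np.sin(yawx);return np.array([[c,s,0],[s,-c,0],[0,0,-1.]])
E
python3 - <<'E'
from fit import *
from plan import *
cs={n:camera(n) for n in("top","scene")};od=[]
for n,c in cs.items():
    m=np.zeros((384,512),bool)
    for l in("deck","stop"):
        q=spotter.outline_of(l,c)
        if q:m|=q[0]["pixels"]
    od.append((c,m))
for hw in(.078,.083,.088):
  for th in (.006,.012):
    print(hw,th,[fit(DKM(hw,th),[.468,-.124,.18],o) for o in(od,od[:1],od[1:])])
steps(np.array([.486,.235,.15]),down(np.pi/2+.04))
E
```

```text
0.078 0.006 [(array([ 0.4642, -0.1275,  0.2128]), np.float64(0.7964463590828043)), (array([ 0.4643, -0.1245,  0.2011]), np.float64(0.06966485696387559)), (array([ 0.4663, -0.1501,  0.2537]), np.float64(0.720466245232189))]
0.078 0.012 [(array([ 0.4651, -0.1278,  0.2226]), np.float64(0.8069043577846959)), (array([ 0.4649, -0.1242,  0.2049]), np.float64(0.06727820765426618)), (array([ 0.5735, -0.2579,  0.9736]), np.float64(0.7053262298093637))]
0.083 0.006 [(array([ 0.4634, -0.1256,  0.1985]), np.float64(0.7735949314831791)), (array([ 0.465 , -0.1248,  0.1986]), np.float64(0.03428058863293637)), (array([ 0.4901, -0.1886,  0.4734]), np.float64(0.7272034176799211))]
0.083 0.012 [(array([ 0.4639, -0.126 ,  0.2049]), np.float64(0.7823026222131196)), (array([ 0.4642, -0.1249,  0.1959]), np.float64(0.03349885607321135)), (array([ 0.5627, -0.2553,  0.9444]), np.float64(0.7185650736644493))]
0.088 0.006 [(array([ 0.4654, -0.1254,  0.1964]), np.float64(0.8132631407747749)), (array([ 0.465 , -0.1231,  0.1833]), np.float64(0.0626769257628852)), (array([ 0.4724, -0.1656,  0.2771]), np.float64(0.7384038965904833))]
0.088 0.012 [(array([ 0.4646, -0.1262,  0.2109]), np.float64(0.8239002501470707)), (array([ 0.4643, -0.1269,  0.22  ]), np.float64(0.06488288490005101)), (array([ 0.4839, -0.1862,  0.4089]), np.float64(0.7440542356318329))]
turn(in 6deg units) [  0.0004   0.0004 -11.5356] shift after turn (20mm) [35.3113 15.4353  4.8371] before turn [ 26.9621 -27.5355   4.8354]
```

```bash
python3 -m handwheel '[[[0,0,0],[0,0,-0.961],1],[[0,0,0],[0,0,-0.961],1],[[0,0,0],[0,0,-0.961],1],[[0,0,0],[0,0,-0.961],1],[[0,0,0],[0,0,-0.961],1],[[0,0,0],[0,0,-0.961],1],[[0,0,0],[0,0,-0.961],1],[[0,0,0],[0,0,-0.961],1],[[0,0,0],[0,0,-0.961],1],[[0,0,0],[0,0,-0.961],1],[[0,0,0],[0,0,-0.961],1],[[0,0,0],[0,0,-0.961],1]]' 20
for i in 1 ; do python3 -m handwheel '[[[0.98,0.43,0.13],[0,0,0],1],[[0.98,0.43,0.13],[0,0,0],1],[[0.98,0.43,0.13],[0,0,0],1],[[0.98,0.43,0.13],[0,0,0],1],[[0.98,0.43,0.13],[0,0,0],1],[[0.98,0.43,0.13],[0,0,0],1],[[0.98,0.43,0.13],[0,0,0],1],[[0.98,0.43,0.13],[0,0,0],1],[[0.98,0.43,0.13],[0,0,0],1],[[0.98,0.43,0.13],[0,0,0],1],[[0.98,0.43,0.13],[0,0,0],1],[[0.98,0.43,0.13],[0,0,0],1]]'; done
```

```text
clock: 3.5
position: [0.2058, -0.483, 0.2467]
tcp_rot: [[-0.043, 0.999, 0.0], [0.999, 0.043, -0.0], [-0.0, 0.0, -1.0]]
force: [-0.2, -0.2, 1.0]
width: 0.998
grasp_force: 0.0
clock: 5.0
position: [0.2999, -0.2426, 0.2154]
tcp_rot: [[-0.04, 0.999, 0.0], [0.999, 0.04, -0.0], [-0.0, 0.0, -1.0]]
force: [0.0, -0.4, 0.0]
width: 1.002
grasp_force: 0.0
```

```bash
python3 -m handwheel '[[[0.98,0.43,0.13],[0,0,0],1],[[0.98,0.43,0.13],[0,0,0],1],[[0.98,0.43,0.13],[0,0,0],1],[[0.98,0.43,0.13],[0,0,0],1],[[0.98,0.43,0.13],[0,0,0],1],[[0.98,0.43,0.13],[0,0,0],1],[[0.98,0.43,0.13],[0,0,0],1],[[0.98,0.43,0.13],[0,0,0],1],[[0.98,0.43,0.13],[0,0,0],1],[[0.98,0.43,0.13],[0,0,0],1],[[0.98,0.43,0.13],[0,0,0],1],[[0.98,0.43,0.13],[0,0,0],1]]' >/dev/null
python3 -m handwheel '[[[0.98,0.43,0.13],[0,0,0],1],[[0.98,0.43,0.13],[0,0,0],1],[[0.98,0.43,0.13],[0,0,0],1],[[0.98,0.43,0.13],[0,0,0],1],[[0.98,0.43,0.13],[0,0,0],1],[[0.98,0.43,0.13],[0,0,0],1],[[0.98,0.43,0.13],[0,0,0],1],[[0.98,0.43,0.13],[0,0,0],1],[[0.98,0.43,0.13],[0,0,0],1],[[0.98,0.43,0.13],[0,0,0],1],[[0.98,0.43,0.13],[0,0,0],1],[[0.98,0.43,0.13],[0,0,0],1]]'
python3 - <<'E'
from fit import *
from plan import *
s=readout.read_state();c=camera("wrist");M=np.array(c["mount"]);R=np.array(s["tcp_rot"])
c["eye"]=R@M[:3,3]+s["position"];c["orientation"]=R@M[:3,:3]
f=cv2.resize(c["frame"],(768,576));o=spotter.outline_of("blank",c)
if o:
    b=min(o,key=lambda q:np.hypot(*(np.array(q["at"])-proj(c,[.486,.235,.04])[0])));r=fit(BL,[.486,.235,.04],[(c,b["pixels"])]);print([ (q["at"],q["p"]) for q in o],r)
    P=r[0];steps(np.array([P[0],P[1],.017]),down(np.pi/2+P[2]))
    cv2.polylines(f,[np.round(cv2.convexHull(proj(c,place(BL,*P)).astype(np.float32))*1.5).astype(int)],True,(0,255,0),1)
save("w1",f)
E
```

```text
clock: 8.0
position: [0.4868, 0.2356, 0.153]
tcp_rot: [[-0.04, 0.999, -0.0], [0.999, 0.04, 0.0], [0.0, -0.0, -1.0]]
force: [-1.3, -0.1, -0.8]
width: 1.001
grasp_force: 0.0
[([96.1, 183.4], 0.95), ([401.5, 208.9], 0.91), ([252.2, 183.5], 0.6), ([13.1, 63.2], 0.58)] (array([0.4843, 0.2362, 0.054 ]), np.float64(0.020666927743337005))
turn(in 6deg units) [-0.0031 -0.0014 -0.12  ] shift after turn (20mm) [ 0.0209 -0.1246  6.7851] before turn [ 0.0184 -0.1226  6.7852]
```

View pics/w1.png

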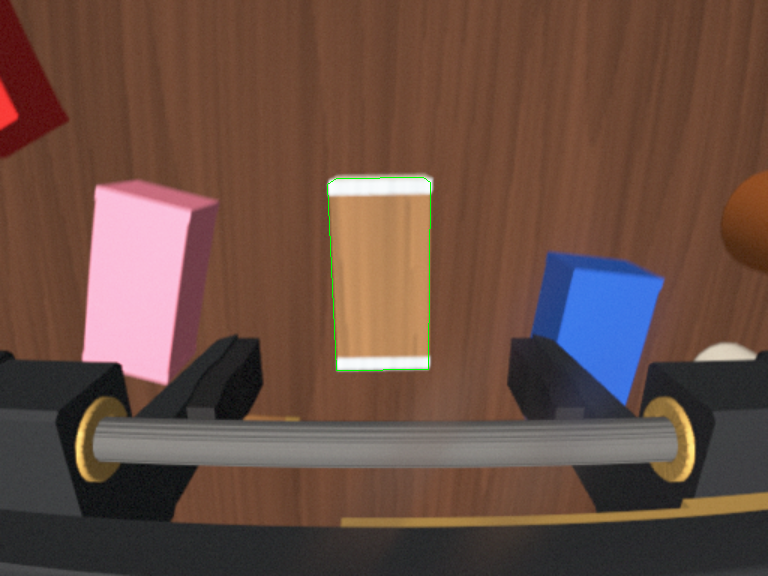

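The wrist picture shows the blank at (380,273) between the open jaws, with pink and blue well outside them. The fit agrees with the earlier one, so I descend and grip.

```bash
python3 -m handwheel '[[[0.02,-0.12,0.8],[0,0,-0.12],1],[[0,0,1],[0,0,0],1],[[0,0,1],[0,0,0],1],[[0,0,1],[0,0,0],1],[[0,0,1],[0,0,0],1],[[0,0,1],[0,0,0],1],[[0,0,0.6],[0,0,0],1],[[0,0,0.35],[0,0,0],1],[[0,0,0],[0,0,0],0],[[0,0,0],[0,0,0],0],[[0,0,0],[0,0,0],0],[[0,0,0],[0,0,0],0]]' 25
python3 -m handwheel '[[[0,0,0],[0,0,0],0],[[0,0,0],[0,0,0],0],[[0,0,0],[0,0,0],0],[[0,0,0],[0,0,0],0]]'
```

```text
clock: 9.6
position: [0.4849, 0.2347, 0.0185]
tcp_rot: [[-0.052, 0.999, 0.0], [0.999, 0.052, 0.0], [0.0, 0.0, -1.0]]
force: [-0.2, -0.6, 1.0]
width: 0.621
grasp_force: 25.0
clock: 10.1
position: [0.4849, 0.2347, 0.0184]
tcp_rot: [[-0.052, 0.999, 0.0], [0.999, 0.052, 0.0], [0.0, 0.0, -1.0]]
force: [-2.6, -0.7, 4.9]
width: 0.623
grasp_force: 25.0
```

```bash
python3 -m handwheel '[[[0,0,-0.3],[0,0,0],0],[[0,0,-0.7],[0,0,0],0],[[0,0,-1],[0,0,0],0],[[0,0,-1],[0,0,0],0],[[0,0,-1],[0,0,0],0],[[0,0,-1],[0,0,0],0],[[0,0,0],[0,0,0],0],[[0,0,0],[0,0,0],0]]'
cat >> plan.py <<'E'
DO=np.array([.465,-.125,.008]);YAW=.197
def deck(yaw=None):
    a=YAW if yaw is None else yaw
    t=np.radians(7);c,s=np.cos(a),np.sin(a)
    X=np.array([c*np.cos(t),s*np.cos(t),np.sin(t)]);Y=np.array([-s,c,0]);return np.array([X,Y,np.cross(X,Y)]).T
def grip_R(): D=deck();return np.array([D[:,1],D[:,0],-D[:,2]]).T
def push_R(): D=deck();return np.array([D[:,0],-D[:,1],-D[:,2]]).T
def dp(x,y,z): return DO+deck()@np.array([x,y,z])
def indeck(p): return deck().T@(np.array(p)-DO)
E
python3 - <<'E'
from plan import *
steps(dp(.06,0,.08),grip_R());print(dp(.06,0,.08))
E
```

```text
clock: 11.1
position: [0.4844, 0.2345, 0.1176]
tcp_rot: [[-0.052, 0.999, -0.001], [0.999, 0.052, -0.0], [-0.0, -0.001, -1.0]]
force: [-0.2, -0.5, -2.9]
width: 0.618
grasp_force: 25.0
turn(in 6deg units) [-1.1741  0.0856 -1.3813] shift after turn (20mm) [-17.438   -2.1027   0.893 ] before turn [-17.5407   0.5605   1.1455]
[ 0.5138 -0.1153  0.0947]
```

```bash
python3 -m handwheel '[[[-0.974,0.031,0],[0,0,0],0],[[-0.974,0.031,0],[0,0,0],0],[[-0.974,0.031,0],[0,0,0],0],[[-0.974,0.031,0],[0,0,0],0],[[-0.974,0.031,0],[0,0,0],0],[[-0.974,0.031,0],[0,0,0],0],[[-0.974,0.031,0],[0,0,0],0],[[-0.974,0.031,0],[0,0,0],0],[[-0.974,0.031,0],[0,0,0],0],[[-0.974,0.031,0],[0,0,0],0],[[-0.974,0.031,0],[0,0,0],0],[[-0.974,0.031,0],[0,0,0],0]]' >/dev/null
python3 -m handwheel '[[[-0.974,0.031,0.19],[0,0,0],0],[[-0.974,0.031,0.19],[0,0,0],0],[[-0.974,0.031,0.19],[0,0,0],0],[[-0.974,0.031,0.19],[0,0,0],0],[[-0.974,0.031,0.19],[0,0,0],0],[[-0.974,0.031,0.19],[0,0,0],0],[[0,0,0],[-0.587,0.043,-0.69],0],[[0,0,0],[-0.587,0.043,-0.69],0],[[0,0,0],[0,0,0],0],[[0,0,0],[0,0,0],0]]'
python3 - <<'E'
from fit import *
from plan import *
s=readout.read_state();c=camera("wrist");M=np.array(c["mount"]);R=np.array(s["tcp_rot"])
c["eye"]=R@M[:3,3]+s["position"];c["orientation"]=R@M[:3,:3]
def ov(c):
    f=cv2.resize(c["frame"],(768,576))
    def L(P,col): cv2.polylines(f,[np.round((proj(c,[dp(*q) for q in P])+.5)*1.5).astype(int)],True,col,1)
    L([(0,.078,0),(.27,.078,0),(.27,-.078,0),(0,-.078,0)],(0,255,0));L([(.202,-.055,0),(.202,.055,0)],(0,0,255));return f
save("w2",ov(c));cc=camera("scene");save("s2",ov(cc))
P=indeck(s["position"]);print("TCP in deck",P);print(deck().T@R)
steps(dp(.06,0,.0194),grip_R())
E
```

```text
clock: 13.85
position: [0.5144, -0.1153, 0.0954]
tcp_rot: [[-0.194, 0.974, 0.12], [0.981, 0.193, 0.024], [0.0, 0.122, -0.993]]
force: [0.5, 0.4, -3.2]
width: 0.619
grasp_force: 25.0
TCP in deck [ 0.0606 -0.0001  0.0806]
[[ 0.0015  1.      0.0001]
 [ 1.     -0.0015 -0.0001]
 [-0.0001  0.0001 -1.    ]]
turn(in 6deg units) [ 0.0046  0.0008 -0.0059] shift after turn (20mm) [-0.0032 -0.0366  3.0575] before turn [-0.003  -0.038   3.0574]
```

View pics/s2.png

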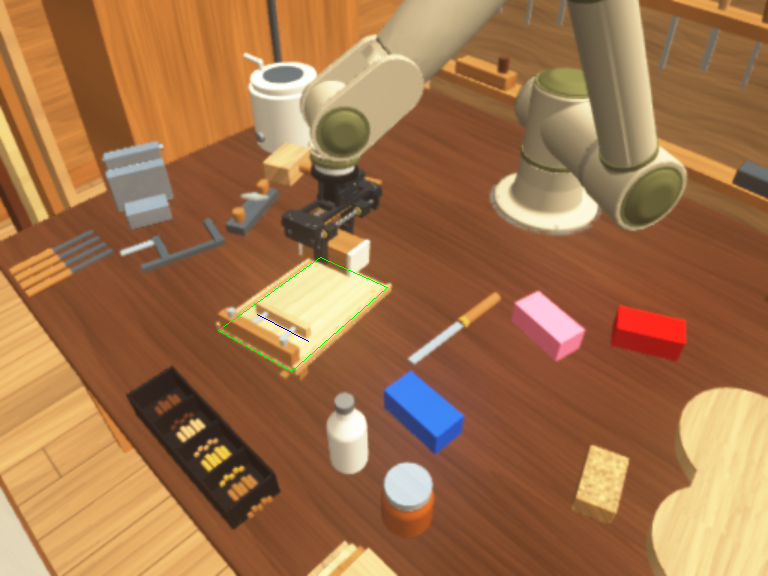

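View pics/w2.png

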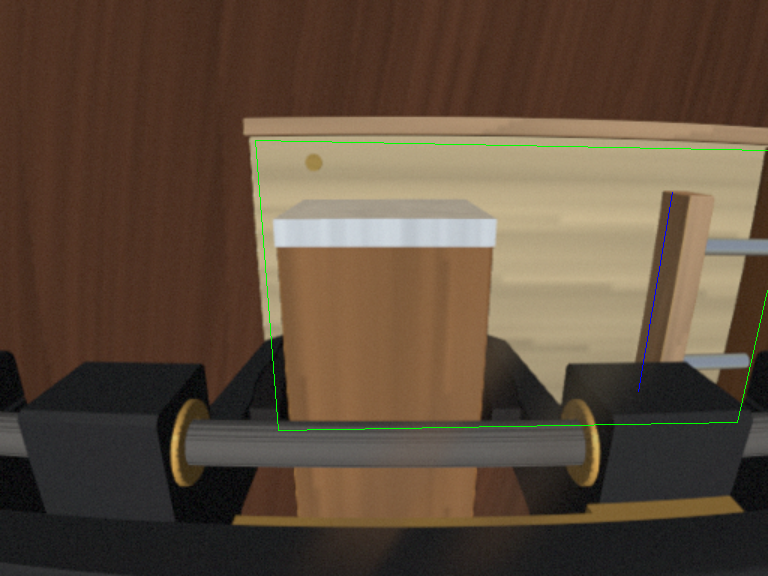

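Both overlays follow the deck edges within about 2 mm: the wrist picture's kerb line runs from (250,138), and the pad face is near (650,280). The scene picture shows the blank held over the foot of the slope. I lower it gently.

```bash
python3 -m handwheel '[[[0,0,0.8],[0,0,0],0],[[0,0,0.9],[0,0,0],0],[[0,0,0.8],[0,0,0],0],[[0,0,0.4],[0,0,0],0],[[0,0,0],[0,0,0],0],[[0,0,0],[0,0,0],0]]' | egrep 'pos|force'
python3 -m handwheel '[[[0,0,0.05],[0,0,0],0],[[0,0,0.05],[0,0,0],0],[[0,0,0],[0,0,0],0]]'| egrep 'pos|force'
python3 -m handwheel '[[[0,0,0.05],[0,0,0],0],[[0,0,0],[0,0,0],0]]'| egrep 'pos|force'
python3 -m handwheel '[[[0,0,0.05],[0,0,0],0],[[0,0,0],[0,0,0],0]]'| egrep 'pos|force'
```

```text
position: [0.5215, -0.1137, 0.0382]
force: [-0.7, 0.4, -3.5]
grasp_force: 25.0
position: [0.5214, -0.1135, 0.0358]
force: [0.1, -0.0, -2.7]
grasp_force: 25.0
position: [0.5215, -0.1135, 0.0347]
force: [0.2, 0.2, -3.0]
grasp_force: 25.0
position: [0.5217, -0.1135, 0.0341]
force: [-1.2, 0.9, 2.8]
grasp_force: 25.0
```

Contact (+2.8 N) came at the expected height, so I release and lift.

```bash
python3 -m handwheel '[[[0,0,0],[0,0,0],0.75],[[0,0,0],[0,0,0],1],[[0,0,0],[0,0,0],1],[[0,0,0],[0,0,0],1],[[0,0,0],[0,0,0],1],[[0,0,-0.5],[0,0,0],1],[[0,0,-1],[0,0,0],1],[[0,0,-1],[0,0,0],1],[[0,0,-1],[0,0,0],1],[[0,0,-1],[0,0,0],1],[[0,0,-0.5],[0,0,0],1],[[0,0,0],[0,0,0],1]]'
python3 - <<'E'
from fit import *
from plan import *
s=readout.read_state();c=camera("wrist");M=np.array(c["mount"]);R=np.array(s["tcp_rot"])
c["eye"]=R@M[:3,3]+s["position"];c["orientation"]=R@M[:3,:3]
f=cv2.resize(c["frame"],(768,576))
def L(P,col): cv2.polylines(f,[np.round((proj(c,[dp(*q) for q in P])+.5)*1.5).astype(int)],True,col,1)
L([(0,.078,0),(.27,.078,0),(.27,-.078,0),(0,-.078,0)],(0,255,0));L([(.202,-.055,0),(.202,.055,0)],(0,0,255))
L([(.0325,.055,.045),(.0875,.055,.045),(.0875,-.055,.045),(.0325,-.055,.045)],(255,0,0))
save("w3",f)
print("TCP in deck",indeck(s["position"]))
steps(dp(.003,0,.12),push_R())
E
```

```text
clock: 17.08
position: [0.5098, -0.116, 0.1336]
tcp_rot: [[-0.196, 0.973, 0.121], [0.981, 0.194, 0.024], [-0.001, 0.124, -0.992]]
force: [0.5, -0.2, -0.9]
width: 1.004
grasp_force: 0.0
TCP in deck [0.0606 0.0001 0.1191]
turn(in 6deg units) [ 0.0068 -0.0083 14.9984] shift after turn (20mm) [-2.8684  0.0133 -0.0781] before turn [-0.0138 -2.8683 -0.081 ]
```

View pics/w3.png

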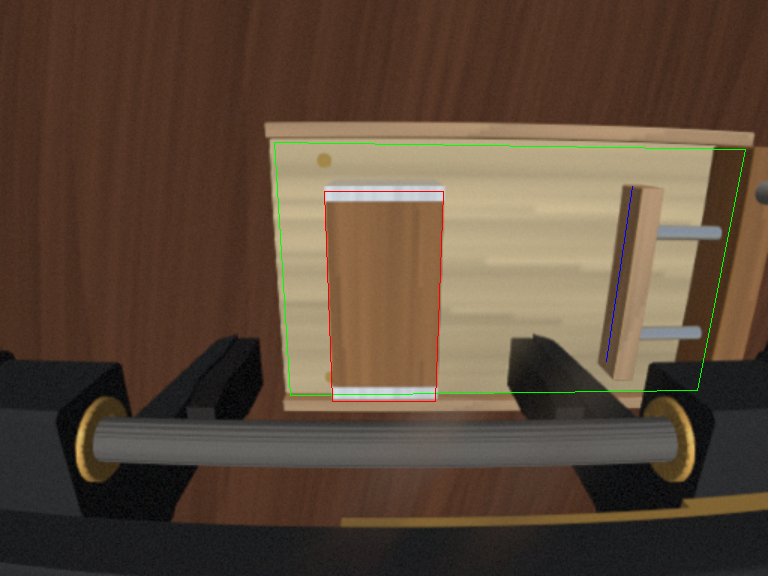

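The wrist picture shows the blank lying square on the foot at (385,293), clear of the fingers. The pad's front lower edge is at about (612,275), slightly before the 202 mm mark, so I estimate its face at 193–199 mm. Next I step behind the blank and turn a quarter for pushing with both fingers.

```bash
python3 -m handwheel '[[[0,-0.957,0],[0,0,0],1],[[0,-0.957,0],[0,0,0],1],[[0,-0.957,0],[0,0,0],1],[[0,0,0],[0,0,1],0.6],[[0,0,0],[0,0,1],0.6],[[0,0,0],[0,0,1],0.6],[[0,0,0],[0,0,1],0.6],[[0,0,0],[0,0,1],0.6],[[0,0,0],[0,0,1],0.6],[[0,0,0],[0,0,1],0.6],[[0,0,0],[0,0,1],0.6],[[0,0,0],[0,0,1],0.6]]' >/dev/null
python3 -m handwheel '[[[0,0,0],[0,0,1],0.6],[[0,0,0],[0,0,1],0.6],[[0,0,0],[0,0,1],0.6],[[0,0,0],[0,0,1],0.6],[[0,0,0],[0,0,1],0.6],[[0,0,0],[0,0,1],0.6],[[0,0,0],[0,0,0],0.6],[[0,0,0],[0,0,0],0.6]]'
python3 - <<'E'
from fit import *
from plan import *
s=readout.read_state();c=camera("wrist");M=np.array(c["mount"]);R=np.array(s["tcp_rot"])
c["eye"]=R@M[:3,3]+s["position"];c["orientation"]=R@M[:3,:3]
f=cv2.resize(c["frame"],(768,576))
def L(P,col): cv2.polylines(f,[np.round((proj(c,[dp(*q) for q in P])+.5)*1.5).astype(int)],True,col,1)
L([(0,.078,0),(.27,.078,0),(.27,-.078,0),(0,-.078,0)],(0,255,0));L([(.202,-.055,0),(.202,.055,0)],(0,0,255));L([(.196,-.055,.005),(.196,.055,.005),(.196,.055,.027),(.196,-.055,.027)],(0,255,255))
L([(.0325,.055,.045),(.0875,.055,.045),(.0875,-.055,.045),(.0325,-.055,.045)],(255,0,0))
save("w4",f)
print("TCP in deck",indeck(s["position"]));print(deck().T@R)
steps(dp(.003,0.001,.018),push_R())
E
```

```text
clock: 19.62
position: [0.4536, -0.1269, 0.1256]
tcp_rot: [[0.973, 0.198, 0.12], [0.196, -0.98, 0.025], [0.122, -0.0, -0.992]]
force: [-0.3, -0.1, 0.7]
width: 0.601
grasp_force: 0.0
TCP in deck [0.0029 0.0004 0.1182]
[[ 1.      0.0019  0.0004]
 [ 0.0019 -1.      0.0006]
 [ 0.0004 -0.0006 -1.    ]]
turn(in 6deg units) [-0.0042 -0.0059  0.014 ] shift after turn (20mm) [ 0.004  -0.0354  5.0123] before turn [ 0.0009 -0.0332  5.0123]
```

View pics/w4.png

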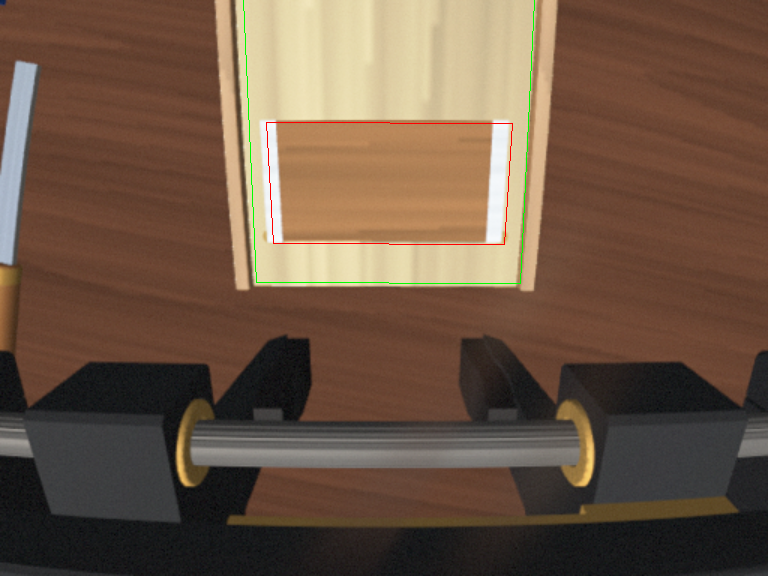

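The view from behind shows the blank square at (388,182) and about 1–2 mm left of my model; the tool is aligned. I descend and make contact slowly.

```bash
python3 -m handwheel '[[[0,-0.08,0.8],[0,0,0],0.6],[[0,0,1],[0,0,0],0.6],[[0,0,1],[0,0,0],0.6],[[0,0,1],[0,0,0],0.6],[[0,0,0.8],[0,0,0],0.6],[[0,0,0.4],[0,0,0],0.6],[[0,0,0],[0,0,0],0.6],[[0,0,0],[0,0,0],0.6]]' | egrep 'pos|force'
python3 -m handwheel '[[[0.3,0,0],[0,0,0],0.6],[[0.3,0,0],[0,0,0],0.6],[[0.1,0,0],[0,0,0],0.6],[[0.1,0,0],[0,0,0],0.6],[[0,0,0],[0,0,0],0.6]]' | egrep 'pos|force'
python3 -m handwheel '[[[0.1,0,0],[0,0,0],0.6],[[0.1,0,0],[0,0,0],0.6],[[0.1,0,0],[0,0,0],0.6],[[0.1,0,0],[0,0,0],0.6]]' | egrep 'pos|force'
python3 -m handwheel '[[[0.1,0,0],[0,0,0],0.6],[[0.1,0,0],[0,0,0],0.6],[[0.1,0,0],[0,0,0],0.6],[[0.1,0,0],[0,0,0],0.6]]' 
python3 -c "
from plan import *
for k in range(1):
    s=readout.read_state();print(indeck(s['position']),deck().T@s['force'])"
```

```text
position: [0.4658, -0.1232, 0.0272]
force: [0.1, -0.1, 0.6]
grasp_force: 0.0
position: [0.4811, -0.1199, 0.0287]
force: [-0.4, 0.3, 0.4]
grasp_force: 0.0
position: [0.4888, -0.1183, 0.0296]
force: [-3.0, 0.4, 0.8]
grasp_force: 1.3
clock: 22.3
position: [0.4968, -0.1168, 0.0306]
tcp_rot: [[0.973, 0.196, 0.12], [0.194, -0.981, 0.024], [0.123, -0.0, -0.992]]
force: [-2.2, -0.4, 0.2]
width: 0.598
grasp_force: 0.9
[0.0353 0.0018 0.0185] [-2.2029 -0.0024  0.4959]
```

```bash
python3 -m handwheel '[[[0.25,0,0],[0,0,0],0.6],[[0.25,0,0],[0,0,0],0.6],[[0.25,0,0],[0,0,0],0.6],[[0.25,0,0],[0,0,0],0.6],[[0.25,0,0],[0,0,0],0.6],[[0.25,0,0],[0,0,0],0.6],[[0.25,0,0],[0,0,0],0.6],[[0.25,0,0],[0,0,0],0.6],[[0.25,0,0],[0,0,0],0.6],[[0.25,0,0],[0,0,0],0.6],[[0.25,0,0],[0,0,0],0.6],[[0.25,0,0],[0,0,0],0.6]]' | egrep 'pos|force'
python3 -m handwheel '[[[0.1,0,0],[0,0,0],0.6],[[0.1,0,0],[0,0,0],0.6],[[0.1,0,0],[0,0,0],0.6],[[0.1,0,0],[0,0,0],0.6]]' | egrep 'pos|force'
python3 - <<'E'
from fit import *
from plan import *
s=readout.read_state();print(indeck(s['position']),deck().T@s['force']);c=camera("wrist");M=np.array(c["mount"]);R=np.array(s["tcp_rot"])
c["eye"]=R@M[:3,3]+s["position"];c["orientation"]=R@M[:3,:3]
f=cv2.resize(c["frame"],(768,576))
x=indeck(s['position'])[0]+.0365
def L(P,col): cv2.polylines(f,[np.round((proj(c,[dp(*q) for q in P])+.5)*1.5).astype(int)],True,col,1)
L([(.19,-.05,.027),(.19,.05,.027)],(0,0,255));L([(.2,-.055,.027),(.2,.055,.027)],(0,255,255))
L([(x-.0275,.055,.045),(x+.0275,.055,.045),(x+.0275,-.055,.045),(x-.0275,-.055,.045)],(255,0,0))
save("w5",f)
E
```

```text
position: [0.5554, -0.1052, 0.0381]
force: [-0.6, -0.8, -0.9]
grasp_force: 0.6
position: [0.5629, -0.1036, 0.0391]
force: [-2.9, -0.6, -0.2]
grasp_force: 1.0
[0.1032 0.0018 0.0186] [-2.9978 -0.0344  0.1714]
```

View pics/w5.png

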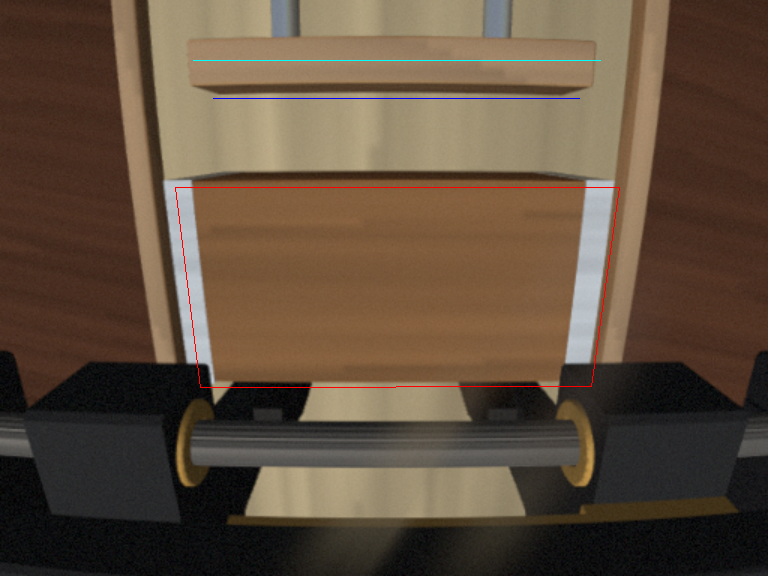

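The blank is square and parallel to the pad. The pad's front edge (row 85) reads about 193 mm, leaving roughly 25 mm to go. I advance 18 mm, then creep.

```bash
python3 -m handwheel '[[[0.1,0,0],[0,0,0],0.6],[[0.1,0,0],[0,0,0],0.6],[[0.1,0,0],[0,0,0],0.6],[[0.1,0,0],[0,0,0],0.6],[[0.1,0,0],[0,0,0],0.6],[[0.1,0,0],[0,0,0],0.6],[[0.1,0,0],[0,0,0],0.6],[[0.1,0,0],[0,0,0],0.6],[[0.1,0,0],[0,0,0],0.6]]' | egrep 'pos|force'
for i in 1; do python3 -m handwheel '[[[0.05,0,0],[0,0,0],0.6],[[0.05,0,0],[0,0,0],0.6]]' | egrep 'pos|force'; done
python3 -m handwheel '[[[0.05,0,0],[0,0,0],0.6],[[0,0,0],[0,0,0],0.6]]' | egrep 'pos|force'
python3 -m handwheel '[[[0.05,0,0],[0,0,0],0.6],[[0,0,0],[0,0,0],0.6]]' | egrep 'pos|force'
python3 -c "
from plan import *
s=readout.read_state();print(indeck(s['position']),deck().T@s['force'],s['clock'])"
```

```text
position: [0.5805, -0.1001, 0.0413]
force: [-2.9, -1.1, 1.3]
grasp_force: 1.3
position: [0.5823, -0.0997, 0.0415]
force: [-2.6, -0.5, 0.9]
grasp_force: 1.3
position: [0.5834, -0.0995, 0.0416]
force: [-1.8, -0.4, 0.9]
grasp_force: 0.7
position: [0.5843, -0.0993, 0.0417]
force: [-2.6, -0.3, 0.1]
grasp_force: 0.8
[0.1252 0.0018 0.0186] [-2.5885  0.181   0.4539] 26.225
```

```bash
R='import sys'; 
q(){ python3 -c "
from plan import *
s=readout.read_state();print(indeck(s['position'])[0].round(4),(deck().T@s['force']).round(2),round(s['grasp_force'],2))"; }
python3 -m handwheel '[[[0.025,0,0],[0,0,0],0.6],[[0.025,0,0],[0,0,0],0.6]]' >/dev/null; q
python3 -m handwheel '[[[0.025,0,0],[0,0,0],0.6],[[0,0,0],[0,0,0],0.6]]' >/dev/null; q
python3 -m handwheel '[[[0.025,0,0],[0,0,0],0.6],[[0,0,0],[0,0,0],0.6]]' >/dev/null; q
python3 -m handwheel '[[[0.025,0,0],[0,0,0],0.6],[[0,0,0],[0,0,0],0.6]]' >/dev/null; q
```

```text
0.1261 [-2.68  0.09  1.38] 1.22
0.1267 [-2.11 -0.19  0.63] 0.9
0.1272 [-1.94  0.22  1.02] 0.95
0.1275 [-3.09 -0.41  1.68] 1.7
```

```bash
q(){ python3 -c "
from plan import *
s=readout.read_state();print(indeck(s['position'])[0].round(4),(deck().T@s['force']).round(2),round(s['grasp_force'],2))"; }
python3 -m handwheel '[[[0.025,0,0],[0,0,0],0.6],[[0,0,0],[0,0,0],0.6]]' >/dev/null; q
python3 -m handwheel '[[[0.025,0,0],[0,0,0],0.6],[[0,0,0],[0,0,0],0.6]]' >/dev/null; q
python3 -m handwheel '[[[0,0,0],[0,0,0],0.6]]' >/dev/null; q
```

```text
0.1279 [-4.95  0.56  2.29] 2.4
0.1282 [-6.95  0.45  3.05] 3.1
0.1282 [-5.73 -0.1   3.24] 3.08
```

```bash
q(){ python3 -c "
from plan import *
s=readout.read_state();print(indeck(s['position'])[0].round(4),(deck().T@s['force']).round(2),round(s['grasp_force'],2))"; }
python3 -m handwheel '[[[0.025,0,0],[0,0,0],0.6],[[0,0,0],[0,0,0],0.6]]' >/dev/null; q
python3 -m handwheel '[[[0.025,0,0],[0,0,0],0.6],[[0,0,0],[0,0,0],0.6]]' >/dev/null; q
python3 -m handwheel '[[[0,0,0],[0,0,0],0.6]]' >/dev/null; q
```

```text
0.1285 [-8.1  -0.03  3.98] 3.92
0.1288 [-9.06 -0.16  5.12] 4.7
0.1288 [-9.81 -0.3   5.88] 4.68
```

```bash
q(){ python3 -c "
from plan import *
s=readout.read_state();print(indeck(s['position'])[0].round(4),(deck().T@s['force']).round(2),round(s['grasp_force'],2),s['clock'])"; }
python3 -m handwheel '[[[0.025,0,0],[0,0,0],0.6],[[0,0,0],[0,0,0],0.6]]' >/dev/null; q
python3 -m handwheel '[[[0.02,0,0],[0,0,0],0.6],[[0,0,0],[0,0,0],0.6],[[0,0,0],[0,0,0],0.6],[[0,0,0],[0,0,0],0.6]]' >/dev/null; q
python3 - <<'E'
from fit import *
from plan import *
c=camera("wrist");save("w6",cv2.resize(c["frame"],(768,576)))
E
```

```text
0.1291 [-10.82   0.18   7.09] 5.51 28.725
0.1292 [-12.23   0.53   8.  ] 6.16 29.225
```

View pics/w6.png

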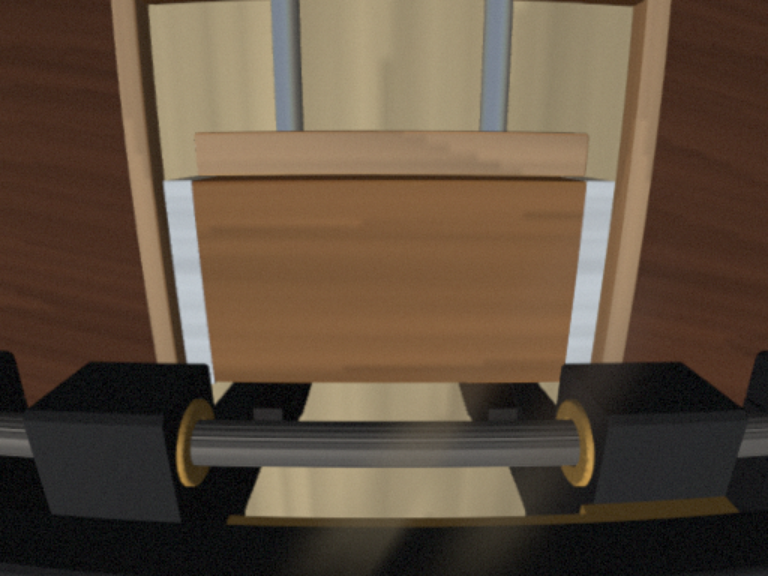

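The blank sits square against the pad along its whole front edge (row 178), with an estimated 7 N on the pad. Now I ease off slowly.

```bash
q(){ python3 -c "
from plan import *
s=readout.read_state();print(indeck(s['position'])[0].round(4),(deck().T@s['force']).round(2),round(s['grasp_force'],2),s['clock'])"; }
python3 -m handwheel '[[[-0.0125,0,0],[0,0,0],0.6],[[-0.0125,0,0],[0,0,0],0.6],[[-0.0125,0,0],[0,0,0],0.6],[[-0.0125,0,0],[0,0,0],0.6],[[-0.0125,0,0],[0,0,0],0.6],[[-0.0125,0,0],[0,0,0],0.6],[[-0.0125,0,0],[0,0,0],0.6],[[-0.0125,0,0],[0,0,0],0.6]]' >/dev/null; q
python3 -m handwheel '[[[-0.01,0,0],[0,0,0],0.6],[[-0.01,0,0],[0,0,0],0.6],[[-0.01,0,0],[0,0,0],0.6],[[-0.01,0,0],[0,0,0],0.6],[[-0.01,0,0],[0,0,0],0.6],[[-0.01,0,0],[0,0,0],0.6],[[-0.01,0,0],[0,0,0],0.6],[[-0.01,0,0],[0,0,0],0.6]]' >/dev/null; q
python3 -m handwheel '[[[-0.01,0,0],[0,0,0],0.6],[[-0.01,0,0],[0,0,0],0.6],[[-0.01,0,0],[0,0,0],0.6],[[-0.01,0,0],[0,0,0],0.6],[[-0.01,0,0],[0,0,0],0.6],[[-0.01,0,0],[0,0,0],0.6],[[-0.01,0,0],[0,0,0],0.6],[[-0.01,0,0],[0,0,0],0.6]]' >/dev/null; q
```

```text
0.1285 [-2.91 -0.11  1.65] 1.7 30.275
0.1272 [-0.39 -0.35 -0.16] 0.0 31.275
0.1253 [-0.42  0.57  0.59] 0.0 32.275
```

The fingers are clear of the blank (0 N). I back away, and check the blank's pose numerically since all 10 pictures have been viewed.

```bash
python3 -m handwheel '[[[-0.1,0,0],[0,0,0],0.6],[[-0.2,0,0],[0,0,0],0.6],[[-0.4,0,0],[0,0,0],0.6],[[-0.5,0,0],[0,0,0],0.6],[[-0.4,0,0],[0,0,0],0.6],[[0,0,0],[0,0,0],0.6],[[0,0,0],[0,0,0],0.6]]'
python3 - <<'E'
from fit import *
from plan import *
s=readout.read_state();c=camera("wrist");M=np.array(c["mount"]);R=np.array(s["tcp_rot"])
c["eye"]=R@M[:3,3]+s["position"];c["orientation"]=R@M[:3,:3]
g=cv2.cvtColor(c["frame"],cv2.COLOR_RGB2GRAY)
# is bare (pale) deck visible between pad and blank? sample colour columns through the expected face line
D=deck();h=(proj(c,[dp(.193,y,.045) for y in(-.03,0,.03)])).round(1);print(h)
for u,v in h:
    col=c["frame"][int(v)-25:int(v)+26:2,int(round(u))];print(int(u),int(v)-25,[tuple(int(k) for k in q) for q in col])
for o in spotter.outline_of("blank",c)[:1]:
    y,x=np.nonzero(o["pixels"]);tops=[(k,y[x==k].min()) for k in range(x.min()+8,x.max()-7,12)];print(o["p"],tops)
E
```

```text
clock: 33.15
position: [0.5534, -0.1056, 0.0379]
tcp_rot: [[0.973, 0.196, 0.121], [0.194, -0.981, 0.024], [0.123, 0.0, -0.992]]
force: [0.4, -0.7, -0.2]
width: 0.596
grasp_force: 0.0
[[352.4  19.4]
 [265.   17.9]
 [177.1  19. ]]
352 -6 []
265 -8 []
177 -6 []
0.88 [(107, np.int64(20)), (119, np.int64(21)), (131, np.int64(21)), (143, np.int64(21)), (155, np.int64(20)), (167, np.int64(20)), (179, np.int64(19)), (191, np.int64(18)), (203, np.int64(19)), (215, np.int64(19)), (227, np.int64(18)), (239, np.int64(18)), (251, np.int64(18)), (263, np.int64(17)), (275, np.int64(18)), (287, np.int64(19)), (299, np.int64(18)), (311, np.int64(18)), (323, np.int64(19)), (335, np.int64(19)), (347, np.int64(20)), (359, np.int64(20)), (371, np.int64(21)), (383, np.int64(21)), (395, np.int64(22)), (407, np.int64(21))]
```

The front edge lies at about 193 mm and is square. The fingers lost contact while the pad was still compressed about 1 mm, so the blank still touches it.

```bash
python3 -c "
from station import job
print(job.hand_in())"
```

```text
the job is handed in; nothing more can be done
None
```

I handed the job in with the blank flat and square against the sprung pad and the fingers clear of it; I estimate it pressed the pad at about 7 N (not measured directly) and still rests on it, no verdict came back, and nothing else on the bench was knowingly touched.

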